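# Count along the tin rack by touch and push a tin into the third gap

### The arm

A 6-joint arm with a two-finger parallel gripper is mounted at the origin on a cart in front of the work surface, level with it; the furniture and walls round the work are solid. World frame = base frame: x ahead of the robot, y to its left, z up, the work surface at z = 0. Lengths are in mm, angles in degrees, forces in N, time in s.
With the tool pointing down it reaches from about 325 to 925 mm from the base axis. Payload 3.1 kg.
Tool frame: the origin (TCP) lies at the very end of the fingers, on their centre line; the grasp point (between the pads) lies grasp_offset behind it (grasp_offset is the distance from the TCP to the grasp point, in mm); z points along the fingers, x is the direction in which the jaws open and shut, and the axes are right-handed (so a half turn about z gives the same grasp; the last joint's range is limited). The gripper opens to 85 mm and grips with 20 to 120 N. Pads are 22 mm wide; open, the fingers measure 114 mm over their backs; the gripper's body (76 mm by 85 mm) begins 54 mm behind the grasp point. The pads swing forward as they close: fully open they stand 13 mm farther back than shut.
Start: joints at [-74.84, 12.427, 92.441, -0, 75.132, -6.429], TCP at [229.988, -581.158, 207.4] pointing down, gripper open.
Joint ranges: [-157.48, 157.48], [-44.54, 120.13], [17.64, 146.25], [-64.5, 244.5], [7.68, 150.69], [-147.95, 147.95]. Speed limits (degrees/s): [159.86, 159.86, 180, 180, 180, 180].

### API

Orientations are given as [roll, pitch, yaw] about the fixed x, y, z axes, in that order (R = Rz(yaw) Ry(pitch) Rx(roll)).
In Python, from station import * gives the robot as it stands. Calls block until the motion is done:
- goto(position, orientation): joint-space move of the TCP to a pose.
- move_l(position, attitude=None, speed=150): straight line of the TCP; attitude=None keeps the orientation; speed is the mean speed in mm/s.
- move_j(angles): joint-space move.
- grip(opening, squeeze=None): finger opening in mm; squeeze is the grip in N (None keeps the last); returns when the fingers have stopped.
- wait(seconds).
- solve_ik(position, orientation): joint angles nearest the present ones, or None.
- get_obs(): the state.
- get_image(name): name is "scene" or "top" or "wrist"; returns the picture (420x560x3 uint8, red, green, blue); there is no depth.
- get_calibration(name): a dict with "fx", "fy", "cx", "cy" (pixels), "R" (3x3) and "t" (3): a world point X has camera coordinates R X + t; the wrist camera has in their place "mount" (4x4, takes a point from camera to tool coordinates, whose origin is the TCP and whose axes are the tool frame's). Camera axes: x right, y down, z forward; pixel columns grow to the right and rows downward; lengths in mm; the calibration is good to about 2 mm. A picture is of the moment at which its call begins: read the wrist's pose just before it. get_calibration takes no time and is no camera call.
A pose or a line that the arm cannot do raises Unreachable and nothing moves.
- sign_off(): hands the job in, once; it reports no verdict.
Trained networks look in the newest picture that a camera, given by its name, has taken for a name from the list of things; names that differ only in an ending like _2 or _b are one class to them, and where a whole thing is asked for, a point or a joint stands for the part that bears it (a point fixed in the world has none). Each returns a list of dicts, best first, with "score" (0 to 1); they miss things now and then, are a little off and sometimes report something else, mostly with a low value. They report only what shows in the picture. A call takes as long as a camera call. They do not tell look-alikes from the thing itself.
- spot_in(name, camera): "extent" ([centre column, centre row, width, height] in pixels, round what is visible of it).
- regions_of(name, camera): "region" (420x560 bool, what is visible of it) and "extent" ([centre column, centre row, width, height] in pixels, round what is visible of it).
The state is a dict: "t": time; "joint_pos": joint angles; "qvel": joint speeds; "effort": joint torques, N m; "tcp_pos": TCP position; "ee_rot": TCP orientation; "wrist_force": force on the tool from outside, world axes, zero at the start; "moment": the same for the moment, N m; "grip_width": finger opening in mm.
Only numpy, scipy, OpenCV 4.12 (cv2) and the standard library are available. Lean on these libraries where they do the work, as an engineer would, in place of code of your own. Each camera call takes 0.05 s, during which the arm holds its last target.

### The job

Count the gaps of the wooden tin rack by touch: starting at the end with the red knob, run a fingertip along the rail at the back and press down the sprung tabs of the first, second and third gap in turn, leaving the fourth tab up. Then push the tall green tin over the worktop, standing upright and never lifted, fully into that third gap, so that it does not stick out at the front. Leave the flat tins, the spice jar, the salt shaker and the cup where they are.

Things in the scene. Friction and masses are not known exactly. Their poses are not given: they have to be found in the camera images.
- rack: Fixed pale wooden rack, 430 x 113 x 50 mm, four gaps side by side, open in front and above, no floor. Origin: on the worktop, middle of the front edge line; x into the gaps, y along the rack to the left. Gaps 92 mm wide, 95 deep, centres at y = +147, +49, -49, -147 mm; dividers 6 mm thick, 44 high; end walls 18 mm. The back board (x = 95 to 111 mm, 50 high) is the rail with the tabs.
- red_cap: fixed red knob, 24 mm across and 26 mm high, on one end of the rail, 200 mm from the rack's middle, top at 76 mm; it marks the end from which gaps are counted: it may be the left or the right end. Origin at its foot, 50 mm above the worktop.
- grey_cap: the same knob in grey, on the other end of the rail.
- tin: loose green and gold food tin (the taller tin, standing on the worktop in front of the rack), a cylinder of 75 mm diameter and 58 mm height, about 0.25 kg. Origin: centre of its underside; z = its upright axis.
- gap_a (a point): point on the worktop in the middle of the gap farthest left (left and right as the robot sees them), half-way along its depth, midway between its two side walls; x axis = direction of pushing in, y = to the left.
- rail_a (a point): point on the rail's top face, 50 mm above the worktop, under the middle of the tab of the gap farthest left: a steel bridge 58 mm long along the rail, 10 wide, its flat 16 mm middle 10 mm above this point, 27-degree slopes to both sides; a fingertip sliding along 2 to 5 mm above the rail's top rides over it and presses it. Axes as the rack's.
- tab_a (a joint): steel sprung tab on the rail behind the gap farthest left. Value in m: 0 = up, 0.008 = fully down; it counts as pressed beyond 0.004. The spring needs about 1 N to start and 4 N at full travel and brings the tab back up by itself.
- gap_b (a point): point on the worktop in the middle of the gap second from the left (left and right as the robot sees them), half-way along its depth, midway between its two side walls; x axis = direction of pushing in, y = to the left.
- rail_b (a point): point on the rail's top face, 50 mm above the worktop, under the middle of the tab of the gap second from the left: a steel bridge 58 mm long along the rail, 10 wide, its flat 16 mm middle 10 mm above this point, 27-degree slopes to both sides; a fingertip sliding along 2 to 5 mm above the rail's top rides over it and presses it. Axes as the rack's.
- tab_b (a joint): steel sprung tab on the rail behind the gap second from the left. Value in m: 0 = up, 0.008 = fully down; it counts as pressed beyond 0.004. The spring needs about 1 N to start and 4 N at full travel and brings the tab back up by itself.
- gap_c (a point): point on the worktop in the middle of the gap third from the left (left and right as the robot sees them), half-way along its depth, midway between its two side walls; x axis = direction of pushing in, y = to the left.
- rail_c (a point): point on the rail's top face, 50 mm above the worktop, under the middle of the tab of the gap third from the left: a steel bridge 58 mm long along the rail, 10 wide, its flat 16 mm middle 10 mm above this point, 27-degree slopes to both sides; a fingertip sliding along 2 to 5 mm above the rail's top rides over it and presses it. Axes as the rack's.
- tab_c (a joint): steel sprung tab on the rail behind the gap third from the left. Value in m: 0 = up, 0.008 = fully down; it counts as pressed beyond 0.004. The spring needs about 1 N to start and 4 N at full travel and brings the tab back up by itself.
- gap_d (a point): point on the worktop in the middle of the gap farthest right (left and right as the robot sees them), half-way along its depth, midway between its two side walls; x axis = direction of pushing in, y = to the left.
- rail_d (a point): point on the rail's top face, 50 mm above the worktop, under the middle of the tab of the gap farthest right: a steel bridge 58 mm long along the rail, 10 wide, its flat 16 mm middle 10 mm above this point, 27-degree slopes to both sides; a fingertip sliding along 2 to 5 mm above the rail's top rides over it and presses it. Axes as the rack's.
- tab_d (a joint): steel sprung tab on the rail behind the gap farthest right. Value in m: 0 = up, 0.008 = fully down; it counts as pressed beyond 0.004. The spring needs about 1 N to start and 4 N at full travel and brings the tab back up by itself.
- tuna_left: loose flat tin, 86 mm diameter, 40 mm high, already in the leftmost gap; leave it. Origin: centre of its underside.
- tuna_right: the same flat tin in the rightmost gap; leave it.
- paprika: loose spice jar with a green lid, 46 mm across, 105 mm high, to the right of the work; leave it. Origin: centre of its underside.
- salt: loose salt shaker, 44 mm across, 90 mm high, to the right of the rack; leave it. Origin: centre of its underside.
- cup: loose green and white cup, 64 mm across (88 with its handle), 49 mm high, to the left; leave it. Origin: centre of its underside.
Not all that is in view belongs to the job. Leave any purple look-alike of the tin alone.

How it is judged (in metres and radians):
On the way, in this order (a step that is already met when the one before it is completed fails the run):
1. the tab of the first gap from the red knob is pressed (((y of red_cap in the frame of rack above 0 m and value of joint tab_a above 0.004 m) or (not (y of red_cap in the frame of rack above 0 m) and value of joint tab_d above 0.004 m))), for 0.03 s.
2. the tab of the second gap from the red knob is pressed (((y of red_cap in the frame of rack above 0 m and value of joint tab_b above 0.004 m) or (not (y of red_cap in the frame of rack above 0 m) and value of joint tab_c above 0.004 m))), for 0.03 s.
3. the tab of the third gap from the red knob is pressed (((y of red_cap in the frame of rack above 0 m and value of joint tab_c above 0.004 m) or (not (y of red_cap in the frame of rack above 0 m) and value of joint tab_b above 0.004 m))), for 0.03 s.
4. the tin stands fully in the third gap from the red knob (((y of red_cap in the frame of rack above 0 m and x of tin in the frame of rack between 0.0355 and 0.062 m and y of tin in the frame of rack between -0.061 and -0.037 m) or (not (y of red_cap in the frame of rack above 0 m) and x of tin in the frame of rack between 0.0355 and 0.062 m and y of tin in the frame of rack between 0.037 and 0.061 m)) and angle between tin's own z axis and vertical below 0.08 rad and height (world z) of tin between -0.004 and 0.004 m), for 0.2 s.
At the end, for the whole second after the job is handed in: The tin stands upright (0.08 rad), at rest, in the third gap from the red knob, its centre within 12 mm of the gap's middle line and at least 35.5 mm behind the front line (2 mm sticking out at most); all tabs are up; the other loose things are within 30 mm of their places (all of step 4 and linear speed of tin below 0.01 m/s and value of joint each of tab_a, tab_b, tab_c, tab_d below 0.003 m and distance of each of tuna_left, tuna_right, paprika, salt, cup from where it was at the start of the episode below 0.03 m); the robot touches nothing.
It fails at once if the tab of the fourth gap from the red knob is pressed ((y of red_cap in the frame of rack above 0 m and value of joint tab_d above 0.004 m) or (not (y of red_cap in the frame of rack above 0 m) and value of joint tab_a above 0.004 m)).
It fails at once if the tin is lifted off the worktop (height (world z) of tin above 0.015 m).
It fails at once if the tin is tipped (angle between tin's own z axis and vertical above 0.35 rad).
It fails at once if a flat tin, the spice jar, the salt shaker or the cup is moved away or lifted (distance of any of tuna_left, tuna_right, paprika, salt, cup from where it was at the start of the episode above 0.03 m).
It also fails if it takes over 67 s, if anything falls off the work surface, if the arm or the gripper's body presses on something with over 40 N, if the wrist force passes 120 N, or if a joint passes its speed limit or range.

## Working session

There is one attempt and no reset: what is moved stays moved. The work goes in short steps, each a Python script; the robot and the scene stay as the last script left them, time stands still between calls to the robot, and variables do not carry over. Pictures are saved under pics/ and viewed, and the job is handed in when it is done.

```bash
ls; mkdir -p pics
python3 - <<'E'
from station import *
import cv2,numpy as np
o=get_obs();print(o)
for n in("scene","top"):
    im=get_image(n);cv2.imwrite(f"pics/{n}0.png",im[:,:,::-1]);c=get_calibration(n);print(n,{k:np.round(v,3).tolist() for k,v in c.items()})
    for k in("rack","red_cap","grey_cap","tin","tuna_left","paprika","salt","cup"):
        print(k,[(round(d["score"],2),np.round(d["extent"]).tolist()) for d in spot_in(k,n)][:4])
print(get_calibration("wrist"))
E
```

```text
pics
{'t': 0.0, 'joint_pos': array([-7.48407735e+01,  1.24749650e+01,  9.25293225e+01, -2.14507186e-03,
        7.51308932e+01, -6.43014759e+00]), 'qvel': array([ 0.1036515 ,  0.18700458, -0.01032263,  0.03666965,  0.00931676,
        0.02465609]), 'effort': array([-4.54583078e-04, -3.96844018e+01, -3.03852010e+01, -5.87827685e-05,
        9.71512782e-03, -2.82066551e-06]), 'tcp_pos': array([ 229.73472486, -580.31017981,  206.08004164]), 'ee_rot': array([-1.79986920e+02,  1.34562364e-01, -6.84100577e+01]), 'wrist_force': array([0.45459598, 0.48371318, 0.33431205]), 'moment': array([ 0.02731619, -0.05821792, -0.02929603]), 'grip_width': 85.67375729567823}
scene {'fx': 381.662, 'fy': 381.662, 'cx': 285.025, 'cy': 210.376, 'R': [[-0.705, -0.709, -0.016], [-0.365, 0.382, -0.849], [0.608, -0.592, -0.529]], 't': [386.92, 242.801, 748.666]}
rack [(0.64, [272.0, 215.0, 127.0, 87.0])]
red_cap [(0.49, [274.0, 217.0, 126.0, 82.0]), (0.37, [311.0, 169.0, 2.0, 4.0])]
grey_cap [(0.49, [275.0, 216.0, 127.0, 85.0]), (0.39, [252.0, 202.0, 15.0, 6.0])]
tin [(0.95, [360.0, 208.0, 27.0, 31.0]), (0.76, [
[... 798 characters left out ...]
), (0.71, [377.0, 210.0, 30.0, 40.0]), (0.15, [269.0, 204.0, 162.0, 62.0])]
tuna_left [(0.95, [216.0, 212.0, 36.0, 35.0])]
paprika [(0.85, [418.0, 225.0, 32.0, 22.0])]
salt [(0.54, [409.0, 187.0, 23.0, 18.0])]
cup [(0.5, [190.0, 190.0, 6.0, 7.0])]
{'fx': 298.2590148733794, 'fy': 298.2590148733794, 'cx': 277.1553128591458, 'cy': 206.20909537522718, 'mount': array([[ 9.99999021e-01,  4.49005696e-04, -1.32551584e-03,
         1.02473842e-01],
       [-7.97097155e-06,  9.48947717e-01,  3.15433400e-01,
        -8.14446837e+01],
       [ 1.39947662e-03, -3.15433081e-01,  9.48946792e-01,
        -1.65671028e+02],
       [ 0.00000000e+00,  0.00000000e+00,  0.00000000e+00,
         1.00000000e+00]])}
```

View pics/scene0.png

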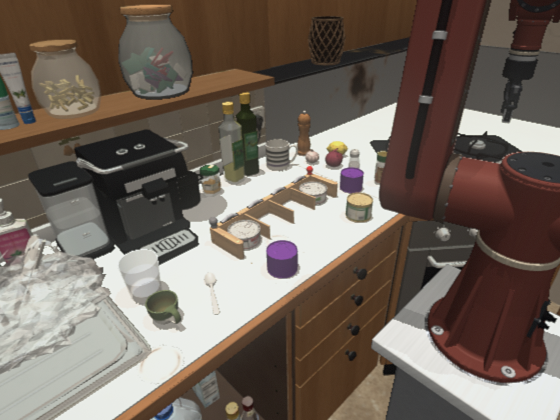

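View pics/top0.png

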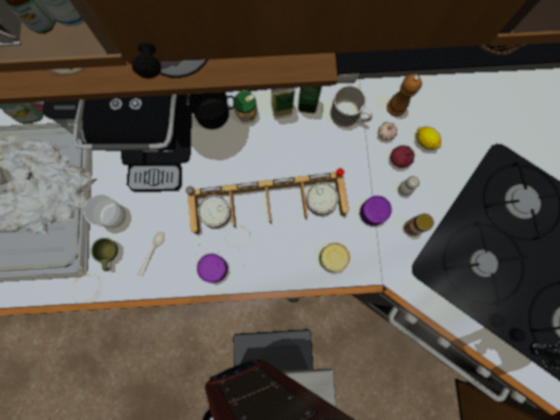

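Run:
```python
import cv2
a=cv2.imread('pics/top0.png')[150:310,160:450];cv2.imwrite('pics/topcrop.png',cv2.resize(a,None,fx=2.7,fy=2.7,interpolation=2))
```

```text
(no output)
```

View pics/topcrop.png

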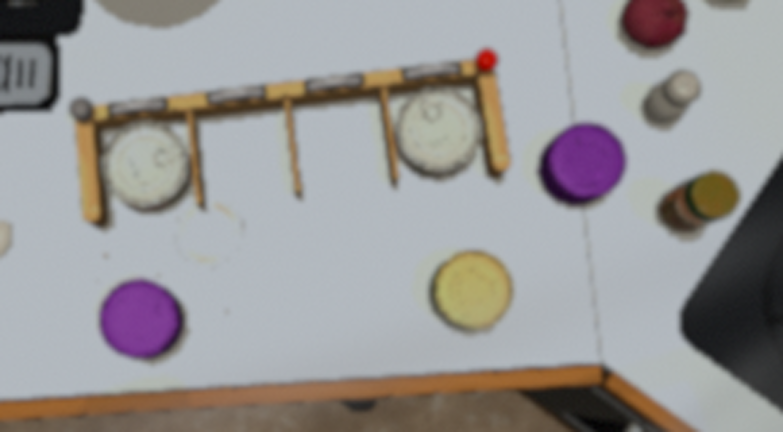

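The gold-topped green tin is at top px (335,258). The candidates that could be mistaken for it are the purple tins at (212,268) and (377,210). The red knob is on the right end (340,172) and the grey knob on the left (190,190), so I count d, c, b and leave tab_a up. The target is gap_b. Next I fit the rack pose.

```bash
cat > h.py <<'E'
import numpy as np,cv2
def ray(c,u,v,z):
    R=np.array(c["R"]);t=np.array(c["t"]);d=R.T@np.array([(u-c["cx"])/c["fx"],(v-c["cy"])/c["fy"],1]);o=-R.T@t
    return o+d*(z-o[2])/d[2]
def proj(c,X):
    p=np.array(c["R"])@np.array(X)+np.array(c["t"]);return np.array([c["fx"]*p[0]/p[2]+c["cx"],c["fy"]*p[1]/p[2]+c["cy"]])
def wcal(o,c):
    from scipy.spatial.transform import Rotation as Ro
    T=np.eye(4);T[:3,:3]=Ro.from_euler('xyz',o["ee_rot"],degrees=True).as_matrix();T[:3,3]=o["tcp_pos"]
    W=np.linalg.inv(T@c["mount"]);d=dict(c);d["R"]=W[:3,:3];d["t"]=W[:3,3];return d
def rk(p,X): # rack pose (x,y,yaw rad) -> world
    a=p[2];return np.array([p[0]+np.cos(a)*X[0]-np.sin(a)*X[1],p[1]+np.sin(a)*X[0]+np.cos(a)*X[1],X[2]])
def lines():
    L=[]
    for y in(215,197,-197,-215):L.append(((0,y,44),(95,y,44)))
    for y in(98,0,-98):
        for s in(-3,3):L.append(((0,y+s,44),(95,y+s,44)))
    for x in(95,111):L.append(((x,-215,50),(x,215,50)))
    return L
E
python3 - <<'E'
from station import *
from h import *
t=get_calibration("top");s=get_calibration("scene")
im=cv2.imread("pics/top0.png")[:,:,::-1].astype(int)
m=(im[...,0]>150)&(im[...,1]<70)&(im[...,2]<70);m[:150]=0;m[200:]=0;v,u=np.nonzero(m[:, :360]);print("red",u.mean(),v.mean())
R=ray(t,u.mean(),v.mean(),70);G=ray(t,190.5,190,70)
print(R,G,np.linalg.norm(R-G))
d=(G-R)[:2];yaw=np.arctan2(-d[0],d[1]);mid=(R+G)[:2]/2
print("yaw",np.degrees(yaw))
p=np.array([*(mid-103*np.array([np.cos(yaw),np.sin(yaw)])),yaw]);print(p)
np.save("rack.npy",p)
print("tin",ray(t,335,257.5,58),ray(s,360,199,58));print("purple",ray(t,212,268,58),"pur2",ray(t,377,210,58),"pap",ray(t,424,221,105))
a=np.ascontiguousarray(im[:,:,::-1].astype(np.uint8));a=cv2.resize(a[150:310,160:450],None,fx=2.7,fy=2.7)
for A,B in lines():
    q=[tuple(int(round(w)) for w in (proj(t,rk(p,X))-[160,150])*2.7) for X in(A,B)];cv2.line(a,*q,(0,255,0),1)
cv2.imwrite("pics/ov1.png",a)
E
```

```text
red 339.86206896551727 171.58620689655172
[ 650.79705643 -213.91942164   70.        ] [624.84602825 181.35819119  70.        ] 396.1285739103191
yaw 3.7562299411017377
[ 5.35042806e+02 -2.30283130e+01  6.55585799e-02]
tin [ 427.20221715 -182.00032503   58.        ] [ 428.00570837 -181.94588961   58.        ]
purple [419.94074276 132.91562098  58.        ] pur2 [ 543.88233184 -303.44684478   58.        ] pap [ 500.39744935 -403.71628988  105.        ]
```

View pics/ov1.png

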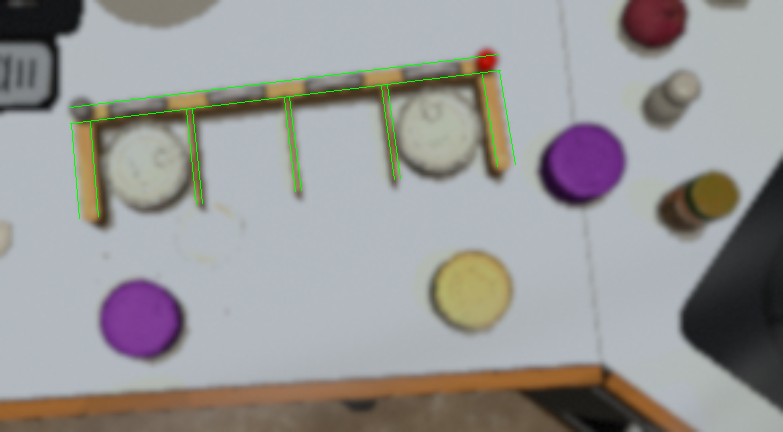

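Run:
```python
from station import *
from h import *
p=np.load("rack.npy");y=np.degrees(p[2])
for ps in(y,y+180,y-180,y-90,y+90):
    for X in((103,-147,200),(103,49,53),(-60,-147,15),(-95,49,15),(0,49,15),(-45,20,15)):
        w=rk(p,X);r=solve_ik(w.tolist(),[180,0,ps]);print(round(ps),X,None if r is None else np.round(r).tolist())
```

```text
4 (103, -147, 200) [-20.0, 18.0, 87.0, -0.0, 76.0, -24.0]
4 (103, 49, 53) [-3.0, 23.0, 97.0, -0.0, 60.0, -7.0]
4 (-60, -147, 15) [-28.0, 14.0, 114.0, -0.0, 52.0, -31.0]
4 (-95, 49, 15) [-7.0, 5.0, 124.0, -0.0, 50.0, -10.0]
4 (0, 49, 15) [-5.0, 16.0, 112.0, -0.0, 52.0, -9.0]
4 (-45, 20, 15) [-9.0, 11.0, 118.0, -0.0, 51.0, -13.0]
184 (103, -147, 200) None
184 (103, 49, 53) None
184 (-60, -147, 15) None
184 (-95, 49, 15) None
184 (0, 49, 15) None
184 (-45, 20, 15) None
-176 (103, -147, 200) None
-176 (103, 49, 53) None
-176 (-60, -147, 15) None
-176 (-95, 49, 15) None
-176 (0, 49, 15) None
-176 (-45, 20, 15) None
-86 (103, -147, 200) [-20.0, 18.0, 87.0, -0.0, 76.0, 66.0]
-86 (103, 49, 53) [-3.0, 23.0, 97.0, -0.0, 60.0, 83.0]
-86 (-60, -147, 15) [-28.0, 14.0, 114.0, -0.0, 52.0, 59.0]
-86 (-95, 49, 15) [-7.0, 5.0, 124.0, -0.0, 50.0, 80.0]
-86 (0, 49, 15) [-5.0, 16.0, 112.0, -0.0, 52.0, 81.0]
-86 (-45, 20, 15) [-9.0, 11.0, 118.0, -0.0, 51.0, 77.0]
94 (103, -147, 200) [-20.0, 18.0, 87.0, 0.0, 76.0, -114.0]
94 (103, 49, 53) [-3.0, 23.0, 97.0, -0.0, 60.0, -97.0]
94 (-60, -147, 15) [-28.0, 14.0, 114.0, 0.0, 52.0, -121.0]
94 (-95, 49, 15) [-7.0, 5.0, 124.0, -0.0, 50.0, -100.0]
94 (0, 49, 15) [-5.0, 16.0, 112.0, -0.0, 52.0, -99.0]
94 (-45, 20, 15) [-9.0, 11.0, 118.0, -0.0, 51.0, -103.0]
```

Run:
```python
from station import *
from h import *
p=np.load("rack.npy");y=np.degrees(p[2])
w=rk(p,(60,-90,230));goto(w.tolist(),[180,0,y+90]);grip(0);wait(0.2)
o=get_obs();im=get_image("wrist");print(o["t"],o["tcp_pos"],o["ee_rot"],o["wrist_force"],o["grip_width"])
import pickle;pickle.dump(o,open("o1.pkl","wb"));cv2.imwrite("pics/w1.png",im[:,:,::-1])
c=wcal(o,get_calibration("wrist"));a=np.ascontiguousarray(im[:,:,::-1])
L=lines()
for A,B in L:
    q=[tuple(int(round(v)) for v in proj(c,rk(p,X))) for X in(A,B)];cv2.line(a,*q,(0,255,0),1)
cv2.imwrite("pics/w1ov.png",cv2.resize(a,None,fx=1.42,fy=1.42))
```

```text
4.0167 [ 600.80791105 -108.87619024  229.99318235] [-1.79999230e+02  1.64987451e-04  9.37574421e+01] [ 0.17306542 -0.39418602  0.94520736] -0.3179006708548986
```

View pics/w1ov.png

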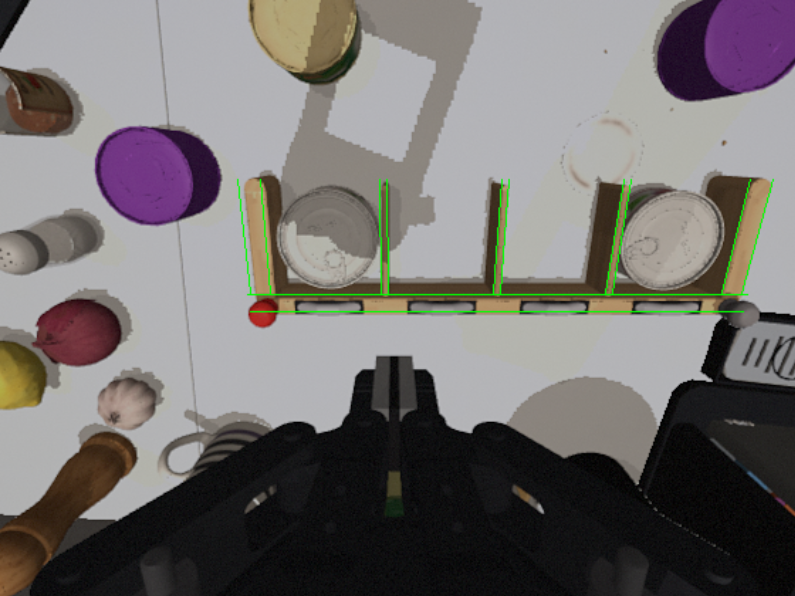

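View pics/w1.png

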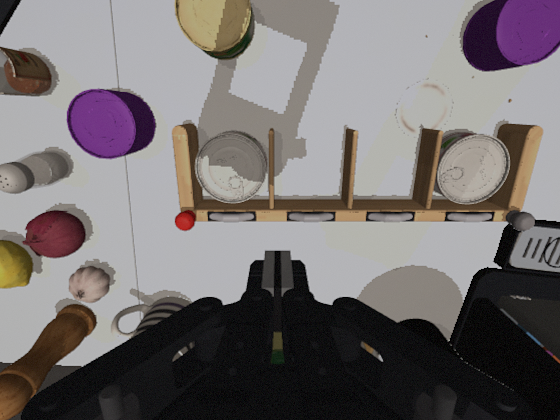

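Run:
```python
import cv2
a=cv2.imread('pics/w1.png');cv2.imwrite('pics/w1a.png',cv2.resize(a[110:235,165:365],None,fx=4,fy=4,interpolation=2));cv2.imwrite('pics/w1b.png',cv2.resize(a[110:235,345:545],None,fx=4,fy=4,interpolation=2))
```

```text
(no output)
```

View pics/w1a.png

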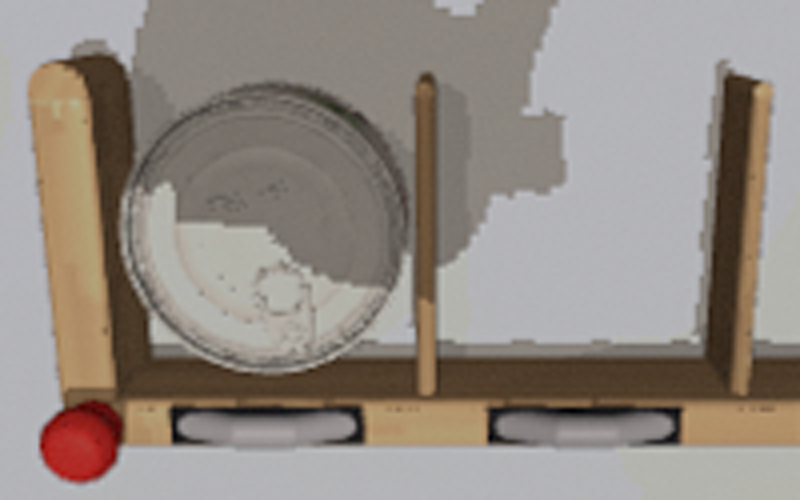

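View pics/w1b.png

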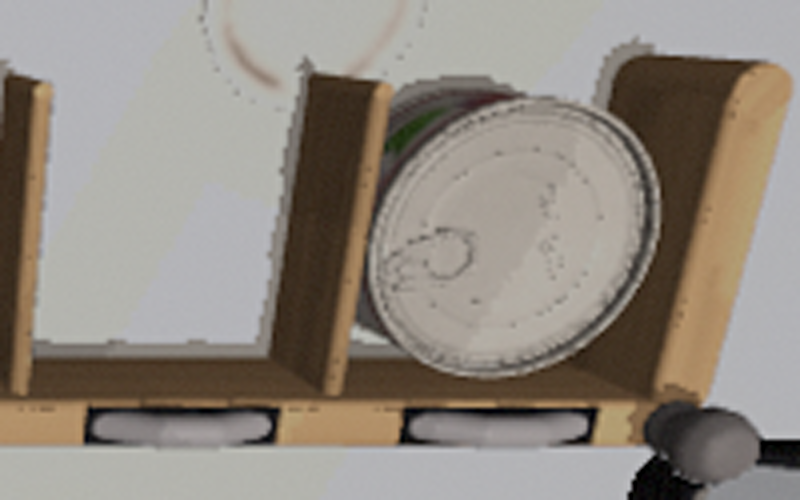

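Run:
```python
from station import *
from h import *
import pickle
from scipy.optimize import least_squares
o=pickle.load(open("o1.pkl","rb"));c=wcal(o,get_calibration("wrist"));t=get_calibration("top");p0=np.load("rack.npy")
P=[((103,-147,60),231.7,216.5),((103,-49,60),311.2,216.5),((103,49,60),390.2,216.5),((103,147,60),469,216.5),
((95,-98,44),272,208.2),((95,0,44),350,208.2),((95,98,44),428.2,208.2),((3,-98,44),271.2,131.5),((3,0,44),355.5,132),((3,98,44),440,132),
((95,-120,50),256,209.8),((111,-120,50),256,221),((95,120,50),447,209.8),((111,120,50),447,221)]
T=[((103,-200,70),339.9,171.8),((103,200,70),190.5,190)]
def res(q,dz=0,full=0):
    cc=dict(c);cc["t"]=c["t"]-c["R"]@np.array([0,0,dz])
    r=[proj(cc,rk(q,X))-[u,v] for X,u,v in P]
    return np.array(r) if full else np.ravel(r)
for f,x0 in((lambda q:res(q),p0),(lambda q:res(q[:3],q[3]),[*p0,0])):
    s=least_squares(f,x0,x_scale=[1,1,.01]+[1]*(len(x0)-3));print(s.x,np.degrees(s.x[2]),s.cost);print(np.round(res(s.x[:3],s.x[3] if len(s.x)>3 else 0,1),1).tolist())
    print("top resid",[np.round(proj(t,rk(s.x,X))-[u,v],1).tolist() for X,u,v in T])
np.save("rackfit.npy",s.x[:3])
# tin from wrist?
for k in('tin',):
    im=get_image("wrist");print([(d["score"],d["extent"]) for d in spot_in(k,"wrist")])
```

```text
[ 5.37564574e+02 -2.21457363e+01  6.36639926e-02] 3.6476780814887193 40.09307033086754
[[-2.0, 1.4], [0.1, 1.5], [2.7, 1.6], [5.4, 1.7], [-1.2, -0.8], [-0.4, -0.7], [0.1, -0.6], [-0.8, -0.2], [0.3, -0.5], [1.2, -0.4], [-3.3, -0.9], [-3.0, 0.1], [1.6, -0.6], [-0.8, 0.4]]
top resid [[0.4, -1.1], [-1.0, -1.0]]
[ 5.39179833e+02 -2.03878792e+01  6.48535798e-02  6.76393267e+00] 3.7158364060357805 19.159301583671695
[[0.4, 0.9], [0.9, 0.9], [1.9, 1.0], [3.1, 1.0], [0.3, -1.1], [-0.4, -1.1], [-1.3, -1.0], [0.7, 1.0], [0.1, 0.6], [-0.7, 0.6], [-1.4, -1.2], [-1.2, -0.4], [-0.2, -1.1], [-2.5, -0.3]]
top resid [[-0.4, -1.7], [-1.7, -1.4]]
[(0.84, [110.1, 122.3, 89.7, 67.2]), (0.7, [511.2, 35.6, 97.5, 67.8]), (0.69, [216.4, 31.1, 80.0, 55.4]), (0.28, [472.3, 167.7, 74.0, 72.4])]
```

Run:
```python
from station import *
from h import *
import pickle
from scipy.optimize import least_squares
o=pickle.load(open("o1.pkl","rb"));c=wcal(o,get_calibration("wrist"));t=get_calibration("top");p0=np.load("rack.npy")
N=None
P=[((103,-147,50),231.9,N),((103,-49,50),311.2,N),((103,49,50),390.5,N),((103,147,50),469.5,N),
((95,-98,44),272,N),((95,0,44),350,N),((95,98,44),428.2,N),((3,-98,44),271.2,N),((3,0,44),355.5,N),((3,98,44),440,N),
((95,-120,50),N,210),((111,-120,50),N,220.9),((95,120,50),N,210),((111,120,50),N,220.9),((2,-98,43),N,131.),((2,0,43),N,131),((2,98,43),N,131)]
T=[((103,-200,70),339.9,171.8),((103,200,70),190.5,190)]
def res(q,dz=0):
    cc=dict(c);cc["t"]=c["t"]-c["R"]@np.array([0,0,dz]);r=[]
    for X,u,v in P:
        e=proj(cc,rk(q,X))
        r.append(e[0]-u if v is N else e[1]-v)
    return np.array(r)
for f,x0 in((lambda q:res(q),p0),(lambda q:res(q[:3],q[3]),[*p0,0])):
    s=least_squares(f,x0,x_scale=[1,1,.01]+[1]*(len(x0)-3));print(s.x,np.degrees(s.x[2]),s.cost);print(np.round(s.fun,1).tolist())
    print("top resid",[np.round(proj(t,rk(s.x,X))-[u,v],1).tolist() for X,u,v in T])
    if len(x0)==4:np.save("rackfit.npy",s.x[:3])
    print('rail d b',rk(s.x,(103,-147,50)),rk(s.x,(103,49,50)))
cc=dict(c);cc["t"]=c["t"]-c["R"]@np.array([0,0,s.x[3]])
# tin: top ellipse in wrist crop: centre approx; circle z=58
im=cv2.imread("pics/w1.png");cv2.imwrite("pics/w1t.png",cv2.resize(im[0:70,160:270],None,fx=6,fy=6))
tt=get_calibration("top")
for q in (ray(tt,335,257.5,58),):
    print(q,proj(cc,q))
```

```text
[ 5.38069928e+02 -2.18978790e+01  6.68069101e-02] 3.8277539896164288 2.7970556486656277
[-0.5, -0.3, -0.2, 0.2, -0.8, -0.1, 0.5, -0.6, 0.5, 1.3, -0.4, 0.9, -0.7, 0.6, 0.1, -0.0, -0.1]
top resid [[0.1, -1.5], [-1.2, -0.9]]
rail d b [ 650.65347272 -161.69396421   50.        ] [637.5690564   33.86880845  50.        ]
[ 5.38420825e+02 -2.13710190e+01  6.71245134e-02  2.06880331e+00] 3.845951319173019 1.610633468880181
[0.2, -0.1, -0.4, -0.4, -0.4, -0.0, 0.1, -0.2, 0.4, 0.8, -0.6, 0.6, -0.9, 0.3, 0.3, 0.2, 0.0]
top resid [[-0.1, -1.6], [-1.4, -1.0]]
rail d b [ 651.0487643  -161.13134027   50.        ] [637.90223726  34.42726687  50.        ]
[ 427.20221715 -182.00032503   58.        ] [213.77120313   2.56309396]
```

View pics/w1t.png

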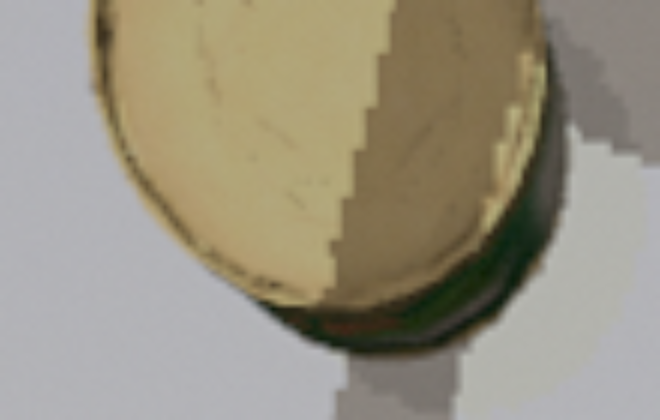

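Clean fit: rack at about (538, -21.5), yaw 3.84°. Purple lookalikes ruled out: the crop shows a green body with a gold lid. Next is the rail run d → c → b.

Run:
```python
from station import *
from h import *
p=np.array([538.25,-21.6,0.067]);np.save("rackfit.npy",p);y=np.degrees(p[2])
def rep(s):
    o=get_obs();d=o["tcp_pos"]-rk(p,(0,0,0));c,k=np.cos(p[2]),np.sin(p[2])
    print(s,round(o["t"],2),"rack",np.round([c*d[0]+k*d[1],-k*d[0]+c*d[1],d[2]],1),np.round(o["wrist_force"],1))
goto(rk(p,(103,-158,120)).tolist(),[180,0,y+90]);rep("above")
move_l(rk(p,(103,-158,75)).tolist(),speed=120);rep("75")
move_l(rk(p,(103,-158,53)).tolist(),speed=50);rep("down")
for yy in(-147,-98,-49,0,49):
    move_l(rk(p,(103,yy,53)).tolist(),speed=50);rep(yy)
wait(0.1);rep("b")
move_l(rk(p,(103,56,53)).tolist(),speed=50)
move_l(rk(p,(103,56,120)).tolist(),speed=120);rep("up")
o=get_obs();im=get_image("wrist");cv2.imwrite("pics/w2.png",im[:,:,::-1])
im=get_image("top");cv2.imwrite("pics/t2.png",cv2.resize(im[150:310,160:450,::-1],None,fx=2.7,fy=2.7))
```

```text
above 4.78 rack [ 102.9 -157.7  120.1] [ 0.  -0.4  0.2]
75 5.3 rack [ 103.3 -157.7   75.7] [0.4 0.5 0.4]
down 5.89 rack [ 102.7 -157.9   52.5] [-0.  -0.3  0.5]
-147 6.26 rack [ 103.2 -146.4   53.3] [-0.3 -1.1 -0.1]
-98 7.39 rack [103.1 -98.3  53. ] [-0.2  0.5  0.2]
-49 8.53 rack [103.  -49.3  53. ] [ 0.6 -0.7 -0.7]
0 9.66 rack [103.1  -0.3  53.1] [ 0.2 -0.  -0.3]
49 10.79 rack [103.   48.8  53. ] [-0.4  0.3 -0.3]
b 10.89 rack [103.1  48.6  53. ] [-0.3  0.1  0. ]
up 11.89 rack [102.5  56.  119.6] [ 0.7 -0.4 -0.6]
```

View pics/t2.png

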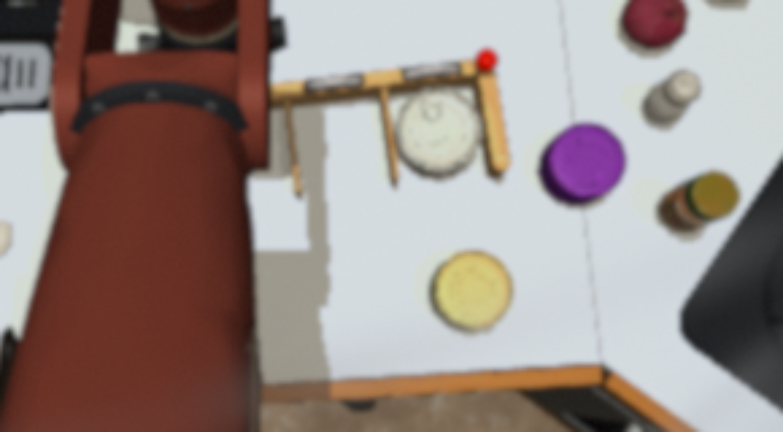

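View pics/w2.png

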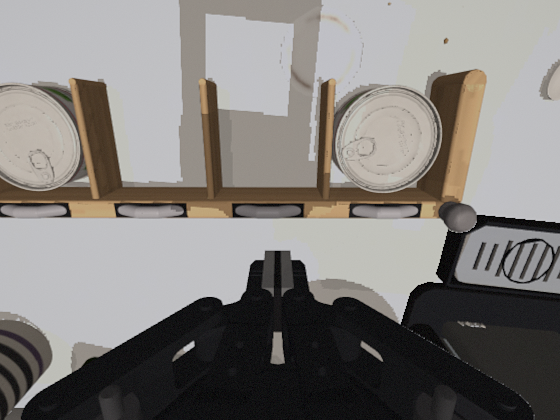

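No contact force registered (about 3–4 N expected), so the tabs may not have been pressed. I check where the fingertip really is.

Run:
```python
from station import *
from h import *
p=np.load("rackfit.npy");y=np.degrees(p[2])
c0=get_calibration("wrist");M=np.linalg.inv(c0["mount"])
for X in((0,0,0),(10,0,0),(0,11,0),(0,-11,0),(0,0,-10)):
    q=(M@np.array([*X,1]))[:3];print(X,c0["fx"]*q[0]/q[2]+c0["cx"],c0["fy"]*q[1]/q[2]+c0["cy"])
goto(rk(p,(103,-120,90)).tolist(),[180,0,y+90]);
goto(rk(p,(103,-147,75)).tolist(),[180,0,y+90]);move_l(rk(p,(103,-147,53)).tolist(),speed=60)
for i in range(3):
    wait(0.1);o=get_obs();print(np.round(o["wrist_force"],2),np.round(o["tcp_pos"],1),np.round(o["effort"],2))
im=get_image("wrist");cv2.imwrite("pics/w3.png",im[:,:,::-1])
cv2.imwrite("pics/w3c.png",cv2.resize(im[150:300,180:380,::-1],None,fx=4,fy=4))
im=get_image("scene");cv2.imwrite("pics/s3.png",cv2.resize(im[140:280,200:400,::-1],None,fx=4,fy=4))
```

```text
(0, 0, 0) 276.7184464388752 245.84889229149678
(10, 0, 0) 293.0646588352823 245.84153553736297
(0, 11, 0) 276.7263622435087 261.87412238592424
(0, -11, 0) 276.7102258586312 229.20665615499053
(0, 0, -10) 276.7124870222126 253.4278288641073
[ 0.07  0.48 -1.2 ] [ 651.1 -161.4   53.2] [ 8.000e-02 -4.591e+01 -2.656e+01  0.000e+00  2.000e-02  0.000e+00]
[-0.45 -0.46  1.05] [ 651.3 -161.6   53.5] [  0.05 -46.08 -26.73   0.     0.     0.  ]
[-0.45 -0.98 -0.16] [ 651.2 -161.6   53.5] [ 3.000e-02 -4.621e+01 -2.683e+01  0.000e+00 -0.000e+00  0.000e+00]
```

View pics/w3c.png

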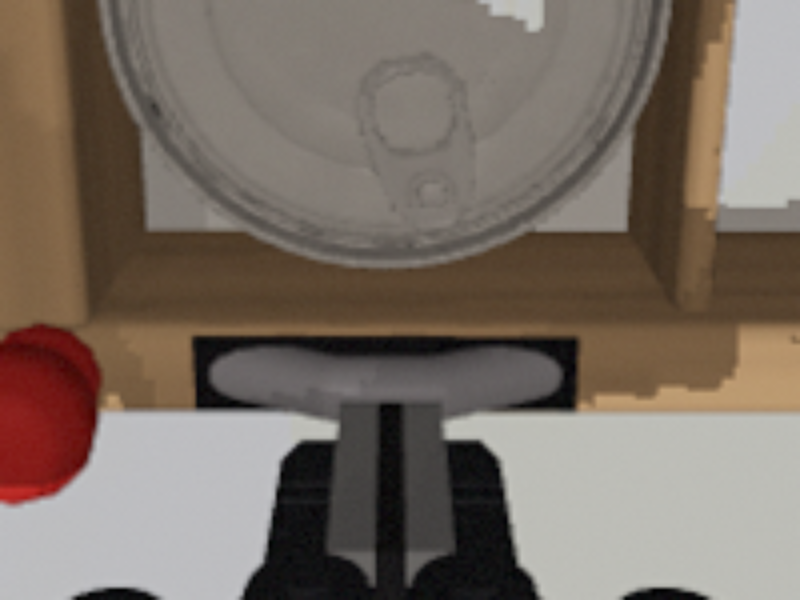

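View pics/s3.png

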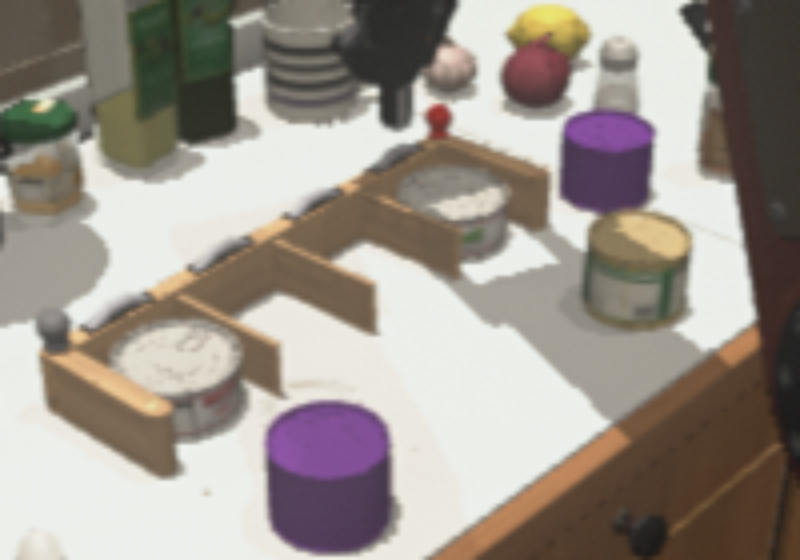

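Run:
```python
from station import *
from h import *
o=get_obs();s=get_calibration("scene");P=o["tcp_pos"]
for h in(0,10,20,30):print(h,proj(s,P+[0,0,h]), "crop",(proj(s,P+[0,0,h])-[200,140])*4)
p=np.load("rackfit.npy");print([((proj(s,rk(p,X))-[200,140])*4).round() for X in((103,-147,60),(103,-200,70),(103,200,70))])
c0=get_calibration("wrist");M=np.linalg.inv(c0["mount"])
for yy in(-11,0):
  for h in(0,10,15,20,25,30):
    f=lambda x:(lambda q:(c0["fx"]*q[0]/q[2]+c0["cx"],c0["fy"]*q[1]/q[2]+c0["cy"]))((M@np.array([x,yy,-h,1]))[:3])
    print(yy,h,np.round(f(0),1),"px/mm",round(f(1)[0]-f(0)[0],2))
a=get_image("wrist");cv2.imwrite("pics/w3d.png",cv2.resize(a[220:400,150:410,::-1],None,fx=3,fy=3))
```

```text
0 [298.16334701 178.23128985] crop [392.65338805 152.92515942]
10 [298.16989657 175.40620134] crop [392.67958628 141.62480535]
20 [298.17650377 172.55625178] crop [392.70601507 130.22500712]
30 [298.18316936 169.68111157] crop [392.73267746 118.72444627]
[array([393., 146.]), array([435., 112.]), array([ 49., 320.])]
-11 0 [276.7 229.2] px/mm 1.67
-11 10 [276.7 236. ] px/mm 1.76
-11 15 [276.7 239.7] px/mm 1.81
-11 20 [276.7 243.6] px/mm 1.86
-11 25 [276.7 247.8] px/mm 1.92
-11 30 [276.7 252.2] px/mm 1.98
0 0 [276.7 245.9] px/mm 1.63
0 10 [276.7 253.4] px/mm 1.72
0 15 [276.7 257.5] px/mm 1.77
0 20 [276.7 261.9] px/mm 1.82
0 25 [276.7 266.5] px/mm 1.88
0 30 [276.7 271.4] px/mm 1.94
```

View pics/w3d.png

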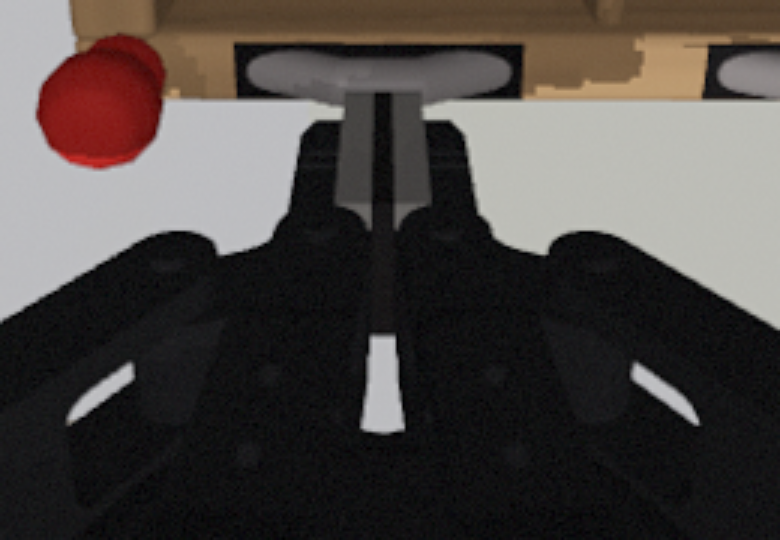

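Both views agree that the shut fingertips end about 24 mm short of the reported TCP: scene crop row ~125 against 153 predicted, wrist row ~250 against 229. So the sweep never touched the tabs. I find the height by touch on tab d.

Run:
```python
from station import *
from h import *
p=np.load("rackfit.npy")
def F(n=6):
    f=[]
    for i in range(n):
        wait(0.015);f.append(get_obs()["wrist_force"])
    return np.mean(f,0)
print(get_obs()["t"],F(),get_obs()["grip_width"])
z=53
while z>22:
    z-=2 if z<46 else 3
    move_l(rk(p,(103,-147,z)).tolist(),speed=60);f=F();print(z,np.round(f,2),round(get_obs()["tcp_pos"][2],1))
    if f[2]>3.2:break
print(get_obs()["t"])
im=get_image("wrist");cv2.imwrite("pics/w4.png",cv2.resize(im[150:300,180:380,::-1],None,fx=4,fy=4))
im=get_image("scene");cv2.imwrite("pics/s4.png",cv2.resize(im[140:240,240:360,::-1],None,fx=6,fy=6))
```

```text
13.95 [-0.09524165  0.33928354 -0.23526785] 0.010209537348344202
50 [ 0.03 -0.08 -0.3 ] 49.8
47 [ 0.48  0.01 -0.44] 46.9
44 [-0.16 -0.02  0.01] 43.9
42 [ 0.12 -0.15  0.05] 41.9
40 [ 0.   -0.32  0.07] 39.9
38 [-0.14 -0.25  0.14] 37.9
36 [0.1  0.12 0.47] 36.2
34 [ 0.31 -0.25  1.42] 34.2
32 [ 0.3 -0.2  2.3] 32.2
30 [ 0.78 -0.34  3.13] 30.2
28 [ 0.75 -0.63  3.45] 28.2
17.9
```

View pics/w4.png

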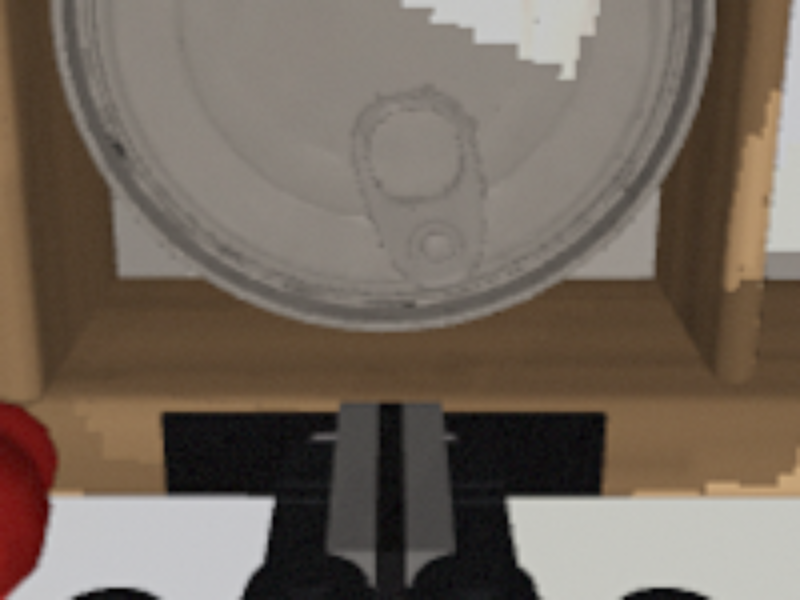

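View pics/s4.png

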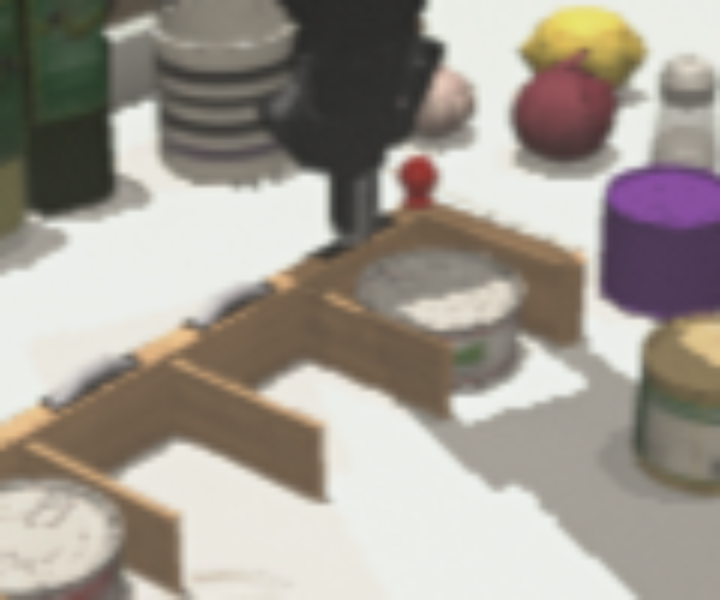

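Tab d is pressed: contact at TCP 36, spring ramp to 3.5 N, bottomed in the pictures. So the shut tip is about 23.7 mm above the reported TCP. I slide on to c and b.

Run:
```python
from station import *
from h import *
p=np.load("rackfit.npy")
def F(n=5):
    f=[]
    for i in range(n):
        wait(0.015);f.append(get_obs()["wrist_force"])
    return np.round(np.mean(f,0),2)
Z=29.5
move_l(rk(p,(103,-147,Z)).tolist(),speed=60);print("d",F())
for yy in(-98,-49,0,49):
    move_l(rk(p,(103,yy,Z)).tolist(),speed=60);o=get_obs();print(yy,F(),o["tcp_pos"].round(1))
    if yy==-49:cv2.imwrite("pics/w5c.png",get_image("wrist")[150:300,180:380,::-1])
    if yy==49:cv2.imwrite("pics/w5b.png",get_image("wrist")[150:300,180:380,::-1])
move_l(rk(p,(103,49,90)).tolist(),speed=150);print(get_obs()["t"])
a=np.hstack([cv2.imread("pics/w5c.png"),cv2.imread("pics/w5b.png")]);cv2.imwrite("pics/w5.png",cv2.resize(a,None,fx=2,fy=2))
```

```text
d [ 1.68 -1.04  3.2 ]
-98 [-0.5  -0.17  0.13] [ 647.6 -112.6   29.5]
-49 [1.62 2.26 3.23] [644.8 -62.8  29.8]
0 [-0.07 -0.04 -0.15] [641.  -14.8  29.4]
49 [1.18 2.32 3.23] [638.3  35.1  29.8]
23.1833
```

View pics/w5.png

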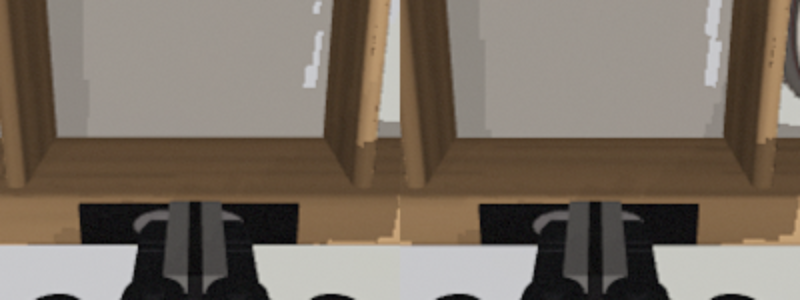

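All three tabs went down in the right order (about 3.2 N each, visible in the pictures). Next is the tin: I set the gripper up as a fork behind it.

Run:
```python
from station import *
from h import *
p=np.load("rackfit.npy");tin=np.array([428.5,-182.]);tg=rk(p,(-58,49,0))[:2]
d=(tg-tin);L=np.linalg.norm(d);d/=L;th=np.degrees(np.arctan2(d[1],d[0]));ps=th-90;print(tg,L,th)
s=tin-72*d
print([solve_ik([*(tin+k*d),-12],[180,0,ps]) is not None for k in(-72,0,100,L-41)])
move_l([*rk(p,(90,49,0))[:2],120],speed=200)
goto([*s,110],[180,0,ps]);grip(45);print(get_obs()["grip_width"])
move_l([*s,10],speed=200)
for z in(0,-8,-12):
    move_l([*s,z],speed=60);wait(.1);o=get_obs();print(z,o["tcp_pos"].round(1),o["wrist_force"].round(1))
print(o["t"])
im=get_image("scene");cv2.imwrite("pics/s6.png",cv2.resize(im[140:240,300:420,::-1],None,fx=6,fy=6))
im=get_image("wrist");cv2.imwrite("pics/w6.png",im[:,:,::-1])
```

```text
[477.09958799  23.40696736] 211.078047632257 76.68852515751425
[True, True, True, True]
45.23732590055313
0 [ 412.3 -252.3    0.5] [0.2 0.3 0.6]
-8 [ 411.8 -251.9   -8.2] [-0.4  0.2 -0.8]
-12 [ 411.9 -252.   -12.1] [-0.  -0.3 -0.4]
27.1333
```

View pics/s6.png

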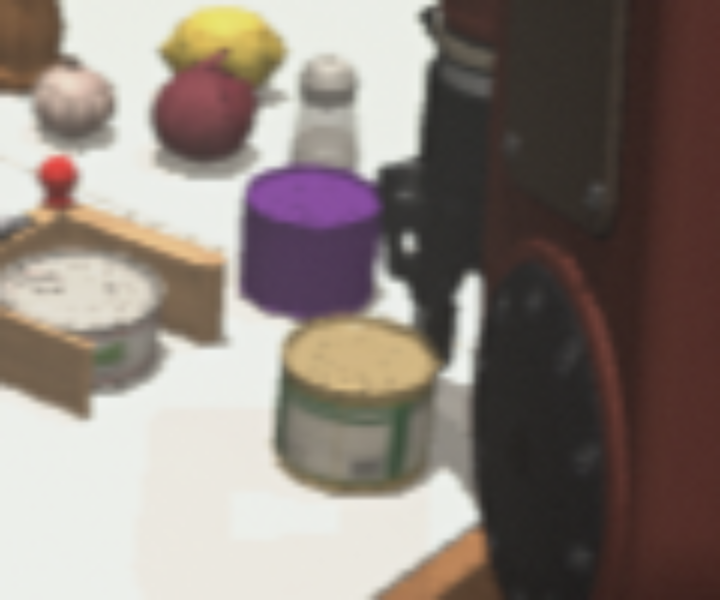

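View pics/w6.png

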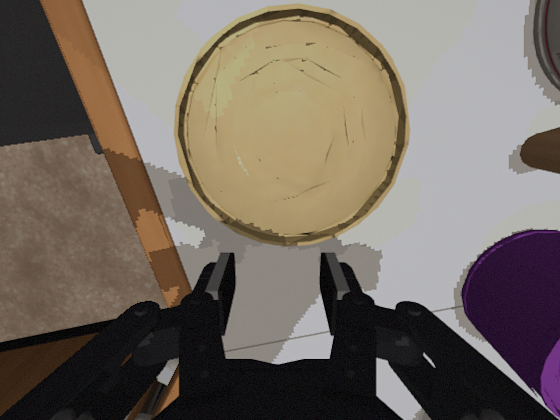

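The tin is centred at wrist column 293 against the fork's 277, about 5 mm to the +x side. I correct for that and push.

Run:
```python
from station import *
from h import *
p=np.load("rackfit.npy");tin=np.array([433.5,-183.]);tg=rk(p,(-60,49,0))[:2]
d=(tg-tin);L=np.linalg.norm(d);d/=L;th=np.degrees(np.arctan2(d[1],d[0]));ps=th-90;print(tg,L,th)
Z=-14
move_l([*(tin-70*d),Z],[180,0,ps],speed=60)
move_l([*(tin-36*d),Z],speed=60);print(get_obs()["wrist_force"].round(1))
move_l([*(tin+(L*.5-41)*d),Z],speed=70);o=get_obs();print(o["wrist_force"].round(1));cv2.imwrite("pics/w7.png",get_image("wrist")[:,:,::-1])
move_l([*(tin+(L-41)*d),Z],speed=70);o=get_obs();print(o["wrist_force"].round(1),o["tcp_pos"].round(1),o["t"]);cv2.imwrite("pics/w8.png",get_image("wrist")[:,:,::-1])
a=np.hstack([cv2.imread("pics/w7.png"),cv2.imread("pics/w8.png")]);cv2.imwrite("pics/w78.png",cv2.resize(a,None,fx=.71,fy=.71))
```

```text
[475.10407531  23.27306759] 210.4268934705353 78.59676259199153
[-0.4 -0.  -0.1]
[-0.7  0.8  0.1]
[-0.5 -0.4  0.4] [467.1 -17.  -13.9] 31.5167
```

View pics/w78.png

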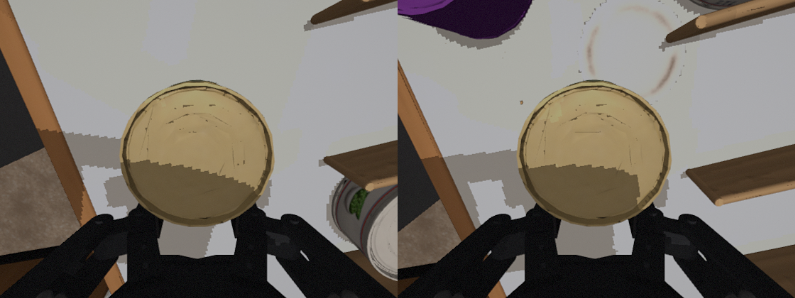

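```bash
cat >> h.py <<'E'
def inv(p,w):
    d=np.array(w)[:2]-p[:2];c,k=np.cos(p[2]),np.sin(p[2]);return np.array([c*d[0]+k*d[1],-k*d[0]+c*d[1]])
E
python3 - <<'E'
from station import *
from h import *
p=np.load("rackfit.npy");y=np.degrees(p[2])
o=get_obs();c=wcal(o,get_calibration("wrist"));w=ray(c,276,214,58);print("tin",w,inv(p,w))
d=np.array([np.cos(np.radians(78.6)),np.sin(np.radians(78.6))]);q=o["tcp_pos"][:2]
move_l([*(q-30*d),-14],speed=120);move_l([*(q-30*d),75],speed=200)
r=inv(p,w);X=min(r[0]-75,-135)
goto(rk(p,(r[0]-75,r[1],75)).tolist(),[180,0,y+90]);wait(.15)
o=get_obs();im=get_image("wrist");cv2.imwrite("pics/w9.png",im[:,:,::-1]);print(o["t"],o["tcp_pos"])
m=regions_of("tin","wrist");print([(round(a["score"],2),np.round(a["extent"])) for a in m])
c=wcal(o,get_calibration("wrist"));print(proj(c,[w[0],w[1],58]))
E
```

```text
tin [476.55579829  29.31248096  58.        ] [-58.14719617  54.92867029]
34.2083 [401.76401908  24.18508464  74.86535557]
[(0.82, array([424., 259., 131., 113.])), (0.62, array([272., 306.,  95., 115.]))]
[276.96910183 327.3889122 ]
```

View pics/w9.png

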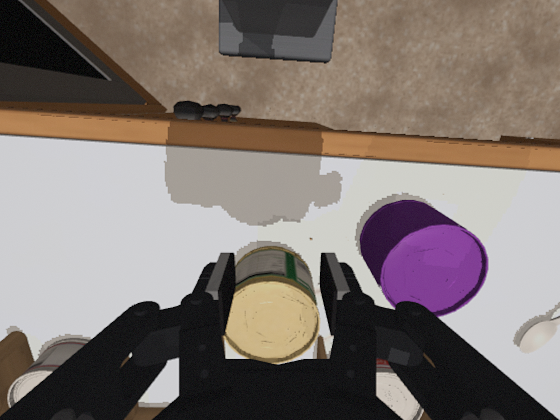

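Run:
```python
from station import *
from h import *
p=np.load("rackfit.npy");y=np.degrees(p[2])
o=get_obs();c=wcal(o,get_calibration("wrist"));w=ray(c,271,317,58);r=inv(p,w);print("tin",w,r)
Y=49.5
move_l(rk(p,(-137,Y,75)).tolist(),[180,0,y+90],speed=120)
move_l(rk(p,(-137,Y,-14)).tolist(),speed=150);wait(.1);print(get_obs()["wrist_force"].round(1))
move_l(rk(p,(-60,Y,-14)).tolist(),speed=60);o=get_obs();print(o["wrist_force"].round(1),o["t"])
cv2.imwrite("pics/t10.png",cv2.resize(get_image("scene")[140:300,200:400,::-1],None,fx=4,fy=4))
cv2.imwrite("pics/w10.png",get_image("wrist")[:,:,::-1])
```

```text
tin [467.76596224  24.33796496  58.        ] [-67.25035408  50.55379392]
[-0.1  0.3  0.2]
[-0.4  0.3  0.8] 36.8333
```

View pics/t10.png

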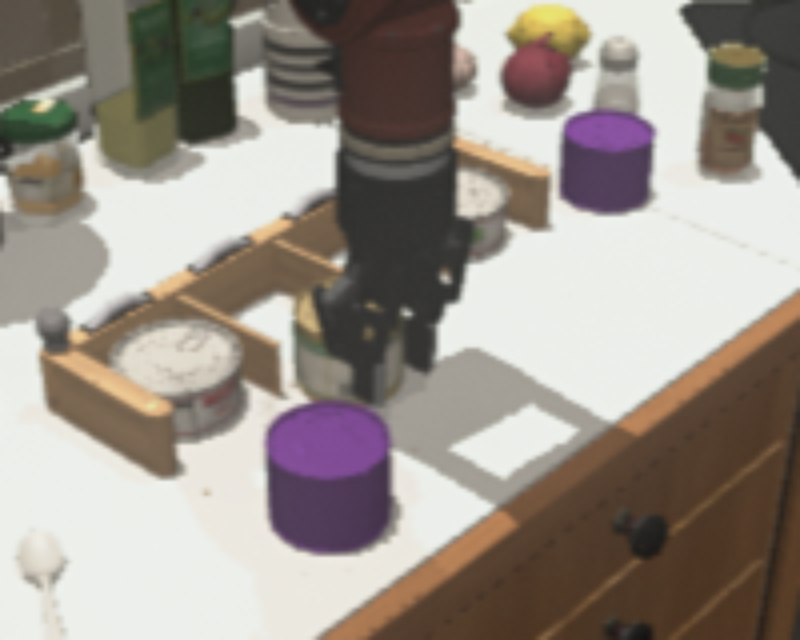

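View pics/w10.png

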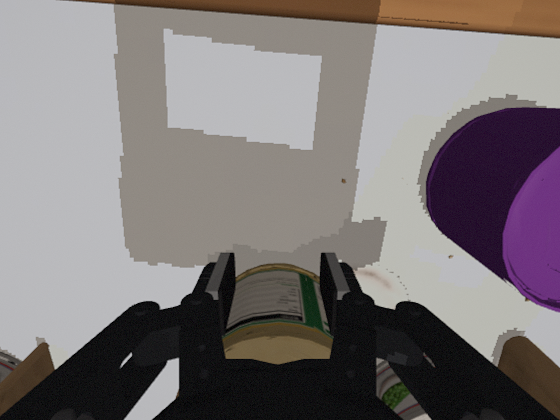

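Run:
```python
from station import *
from h import *
p=np.load("rackfit.npy");Y=49
move_l(rk(p,(-75,Y,-10)).tolist(),speed=100);grip(30)
for x in(-50,-35,-20,-8,1):
    move_l(rk(p,(x,Y,-10)).tolist(),speed=55);o=get_obs();print(x,inv(p,o["tcp_pos"]).round(1),o["wrist_force"].round(1))
wait(.1);print(get_obs()["wrist_force"].round(1),get_obs()["t"])
cv2.imwrite("pics/s11.png",cv2.resize(get_image("scene")[140:300,200:400,::-1],None,fx=4,fy=4))
move_l(rk(p,(-90,Y,-10)).tolist(),speed=120);move_l(rk(p,(-90,Y,120)).tolist(),speed=200)
goto([380,-250,250],[180,0,94]);wait(.2);print(get_obs()["t"])
cv2.imwrite("pics/s12.png",cv2.resize(get_image("scene")[140:300,200:400,::-1],None,fx=4,fy=4))
im=get_image("top");cv2.imwrite("pics/t12.png",cv2.resize(im[150:310,160:450,::-1],None,fx=2.7,fy=2.7))
print([(round(a["score"],2),np.round(a["extent"],1)) for a in spot_in("tin","top")])
```

```text
-50 [-49.4  48.9] [-1.1  0.9  0.1]
-35 [-33.9  48.9] [-0.1  0.1 -0.6]
-20 [-19.   48.9] [-0.4  0.1 -1.3]
-8 [-6.9 48.9] [0.1 0.1 0. ]
1 [ 2.  48.9] [-0.3 -0.7  0.5]
[-0.7  0.1 -0.3] 39.7833
42.9167
[(0.96, array([249.8, 208.2,  24.4,  30.4])), (0.87, array([377. , 209.2,  33. ,  35.8])), (0.75, array([213.8, 268.1,  32.3,  26.9]))]
```

View pics/s12.png

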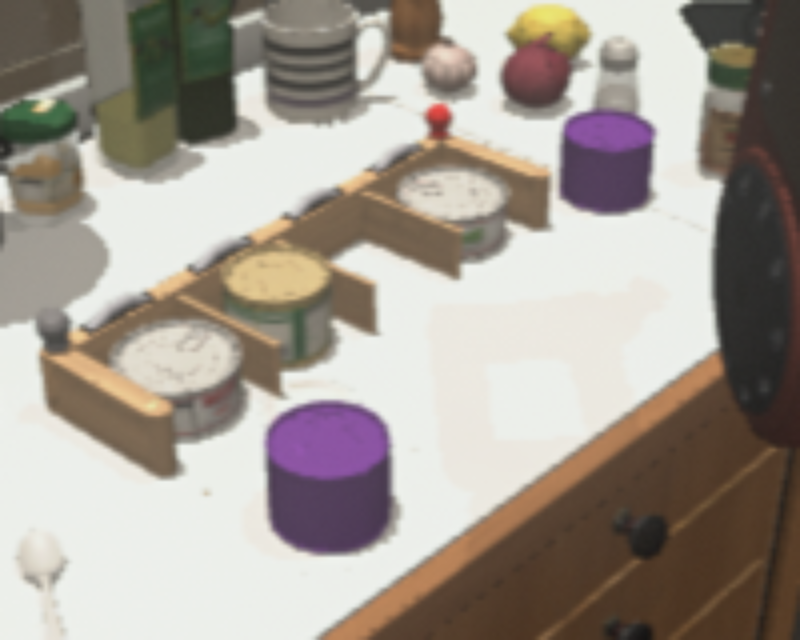

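View pics/t12.png

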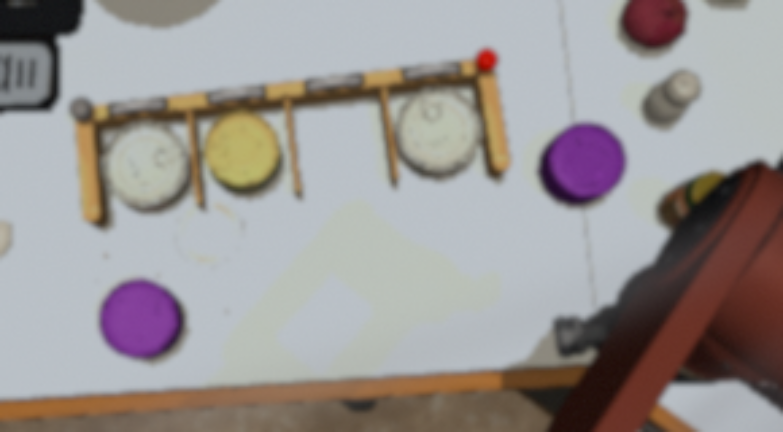

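Run:
```python
from station import *
from h import *
p=np.load("rackfit.npy");t=get_calibration("top")
im=get_image("top").astype(int);m=((im[...,0]-im[...,2])>45)&(im[...,1]>120);m[:185]=0;m[230:]=0;m[:,:235]=0;m[:,266:]=0
n,l,st,ce=cv2.connectedComponentsWithStats(m.astype(np.uint8));i=1+st[1:,4].argmax();print(st[i],ce[i]);u,v=st[i][0]+st[i][2]/2-.5,st[i][1]+st[i][3]/2-.5
print(inv(p,ray(t,250,205.9,58)),inv(p,ray(t,*ce[i],58)))
T=np.mean([inv(p,ray(t,339.9,171.8,70)),inv(p,ray(t,190.5,190,70))],0);print("top bias on knob mid (expect 103,0)",T)
```

```text
[236 192  28  27 577] [249.05545927 204.87868284]
[40.34125131 47.47985448] [43.38609999 49.6260124 ]
top bias on knob mid (expect 103,0) [99.40731478 -1.3609788 ]
```

```bash
python3 -c "
from station import *
o=get_obs();print(o['t'],o['wrist_force'],abs(o['qvel']).max());sign_off()"
```

```text
43.1167 [ 1.0593523  -0.08254957 -0.55073747] 0.1564181581131059
the job is handed in; nothing more can be done
```

The job is handed in after 43 s of the 67 s allowed. No verdict is reported, so what follows is from my own checks.

- **Counting the gaps:** The red knob is on the right end, so I counted d, c, b and left tab a alone. My first run along the rail touched nothing, because the shut fingertips end about 24 mm short of the reported TCP. I found the height by touch on tab d, then pressed d, c and b in order. Each read about 3.2 N and showed as down in the wrist picture.
- **Moving the tin:** I pushed the green and gold tin over the worktop with the part-open fingers, first across to gap b and then in. It was never gripped or lifted. The purple look-alikes stayed where they were.
- **Last checks:** The top camera puts the tin at about 40–43 mm deep and 47–50 mm sideways in the rack frame. That camera reads about 3.6 mm short in depth, so about 44–47 mm is likelier (35.5–62 mm deep and 37–61 mm sideways allowed). In the last pictures all tabs are up, the flat tins, spice jar and salt shaker look undisturbed, and the robot is clear. The cup was outside those crops, so I did not look at it again; the arm never went near it.
- **Disagreement:** After the first push, two wrist-camera views differed by about 9 mm on where the tin was. It still lined up with the gap and went in.

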